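# Drift a gauge strap into line and bolt it

### The job

The gauge strap on the mount hangs on one bolt and its free-end hole is out of line with the hole in the block's insert under it. Take the tapered drift from the stand and work it down through both holes until its collar is home on the strap, so that it levers the holes into line; then draw it out, put it back upright in the stand, and fit the thumb bolt in its place with its flange flush on the strap. Work gently: never push or pry with more than about 15 N.

Things in the scene. Friction and masses are not known exactly. Their poses are not given: they have to be found in the camera images.
- bore (a point): Middle of a pocket in the top of the mount's block (fixed, aluminium, 64 x 200 mm, 40 mm high), on its top face, under the strap. A clamped steel insert in the pocket has the 18 mm hole, straight through to the worktop; the insert sits up to 4.5 mm towards -x or 2.5 mm towards +x (across the block) of this point, not measured, and does not move. y axis along the block to the pivot bolt and gauge, z up.
- strap_hole (a point): Middle of the 18 mm hole near the free end of the steel strap (44 x 205 mm, 8 mm thick, lying on the block), at its top face, 48 mm above the worktop. The strap turns about a pivot bolt 105 mm from the hole, at the gauge end; its clamped pivot is stiff: about 7 N sideways at the hole moves it and it stays where it is left. At the start this hole is 2.5 to 11 mm out of line with the insert's hole, towards +x of the block.
- drift_grip (a point): Middle of the tapered drift's round dark steel handle, 22 mm across, 42 mm tall; z axis up along the drift. Under the handle a collar 28 mm across and 4 mm thick, underside 27 mm below this point; handle top 19 mm above it. Below the collar 14 mm of polished, oiled straight shank 17 mm across, then a 30 mm cone down to a 4 mm tip, 71 mm below this point. 0.16 kg. Stands in the stand on its collar.
- bolt_grip (a point): Thumb bolt: point on its axis 17.5 mm above its flange's underside, z axis up. Round knurled steel head 25 mm across, 27 mm tall, its top 12.5 mm above the point, on a flange 31 mm across, 3 mm thick. Below it a straight oiled shank 17 mm across, 36 mm long, its last 2 mm chamfered to 13.6 mm; a push fit, no thread to turn. 0.11 kg. Stands in the stand's other hole on its flange.
- stand: Fixed grey block 60 x 120 mm, 48 mm high, origin at the centre of its underside, z up. Two vertical through holes, 20 mm across, at y = -30 mm and y = +30 mm on its middle line (its long axis is y). The drift and the bolt stand in them, either way round.

How it is judged:
By the outcome, as a careful person would: the job done as asked, in the order asked, and still so for the second after the job is handed in, with the robot touching nothing.
It also fails if it takes over 72 s, if anything falls off the work surface, if the arm or the gripper's body presses on something with over 40 N, if the wrist force passes 120 N, or if a joint passes its speed limit or range.

### The arm

A 7-joint arm with a two-finger parallel gripper is mounted at the origin on a cart in front of the work surface, level with it; the furniture and walls round the work are solid. World frame = base frame: x ahead of the robot, y to its left, z up, the work surface at z = 0. Lengths are in m, angles in rad, forces in N, time in s.
With the tool pointing down it reaches from about 0.35 to 0.9 m from the base axis. Payload 8.1 kg.
Tool frame: the origin (TCP) lies at the very end of the fingers, on their centre line; the grasp point (between the pads) lies 19 mm behind it; z points along the fingers, y is the line along which they close (so a half turn about z gives the same grasp; the last joint's range is limited). The gripper opens to 92 mm and grips with 3 to 60 N. Pads are 19 mm wide; open, the fingers measure 130 mm over their backs; the gripper's body (75 mm by 190 mm) begins 47 mm behind the grasp point.
Start: joints at [-1.396, 0.434, 0.025, 1.573, -0.012, 1.134, -0.075], TCP at [0.171, 0.601, 0.227] pointing down, gripper open.
Joint ranges: [-2.62, 2.62], [-0.44, 2.09], [-1.27, 1.32], [0.08, 2.57], [-1.32, 4.46], [0.12, 2], [-2.74, 2.74]. Speed limits (rad/s): [2.22, 2.22, 3.01, 3.01, 3.14, 3.14, 3.14].

### API

Orientations are given as a unit quaternion [x, y, z, w].
In Python, from station import * gives the robot as it stands.
- The arm moves only by the tool send_rows, never from a script. Its argument "targets" is one flat list of numbers, 5 for each row, row after row: the gripper's target within -1 to 1 (fully open at 1, half-way at 0, shut at -1), then the shift along the tool's x, y, z in m, then the turn about the tool's z in rad. A call has 1 to 5 rows; each row is the pose to reach, as a shift and turn from the pose commanded when the call began, along the tool's axes at that moment; what a row does not reach only later rows make up. A row lasts 1/10 s, in which the tool goes at most 50 mm and 8.59 degrees, less where a joint would pass 70% of its speed; a pose out of reach is approached as far as the arm can. A call with a gripper value outside its range is refused whole. The fingers move at their own pace and stop on an object; "force" is the grip in N (left out, the last holds). Time passes only in rows, so rows that repeat a pose let the fingers close. It gives the time, the measured TCP pose, the force, the opening and the grip force at its end, in the units of the state.
- read_state(): the state, without advancing time (a new reading comes with each control period).
- grab_frame(name): name is "scene" or "top"; returns a dict with "img" (420x560x3 uint8, red, green, blue), "range_z" (420x560 float32, m along the optical axis (not along the pixel's ray), 0 where there is no reading), "camera_matrix" (3x3 intrinsics, pixels), "origin" and "attitude" of the camera in the world. Camera axes: x right, y down, z forward; pixel columns grow to the right and rows downward; lengths in m; the calibration is good to about 2 mm. A picture is of the moment at which its call begins.
- job_done(): hands the job in; it is judged then, once.
The state is a dict: "time_s": time; "joint_positions": joint angles; "joint_vel": joint speeds; "tau": joint torques, N m; "position": TCP position; "ee_rot": TCP orientation; "wrist_force": force on the tool from outside, world axes, zero at the start; "ft_torque": the same for the moment, N m; "opening": finger opening in m; "grasp_force": force on a finger pad.
Only numpy, scipy, OpenCV 4.12 (cv2) and the standard library are available. Lean on these libraries where they do the work, as an engineer would, in place of code of your own. Each camera call takes 0.05 s, during which the arm holds its last target. There are 200 camera calls.

## Working session

There is one attempt and no reset: what is moved stays moved. The work goes in short steps, Python scripts to look and compute and a tool call to move; the robot and the scene stay as the last step left them, time stands still between calls to the robot, and variables do not carry over. Pictures are saved under pics/ and viewed, at most 10 in all, crops included, and the job is handed in when it is done.

Besides the shell and the picture viewer there is one more tool, called after "Call:" in YAML: its name, and indented under it one key for each argument. send_rows: Moves the arm, as the interface text tells. Its arguments: {"type":"object","properties":{"targets":{"type":"array","items":{"type":"number"}},"force":{"type":"number"}},"required":["targets"]}

```bash
mkdir -p pics; ls; python3 - <<'E'
from station import *
import cv2,numpy as np
s=read_state()
for k,v in s.items(): print(k,np.round(v,4))
for n in("scene","top"):
    f=grab_frame(n); cv2.imwrite(f"pics/{n}1.png",f["img"][:,:,::-1]); np.savez(f"{n}1.npz",**f)
    print(n,f["camera_matrix"],f["origin"],f["attitude"])
E
```

```text
pics
time_s 0.0
joint_positions [-1.3956  0.4352  0.025   1.5741 -0.0116  1.134  -0.0751]
joint_vel [ 0.0003  0.0005  0.0023 -0.0008 -0.0009  0.0017  0.0006]
tau [-3.0000e-04 -6.6784e+01  9.8550e-01 -3.1446e+01 -6.0300e-02  4.2500e-02
  2.0000e-04]
position [0.1713 0.6005 0.226 ]
ee_rot [ 1.385e-01  9.904e-01 -8.000e-04 -0.000e+00]
wrist_force [-0.0363  0.0376  0.4214]
ft_torque [ 0.0094 -0.0236  0.0137]
grasp_force 0.0
opening 0.0916
scene [[422.08162142   0.         273.4231286 ]
 [  0.         422.08162142 216.16173603]
 [  0.           0.           1.        ]] [ 0.14679084 -0.69076884  0.55822131] [ 0.84760507 -0.26178091  0.14417592 -0.4384629 ]
top [[400.94153633   0.         277.24088403]
 [  0.         400.94153633 206.69010391]
 [  0.           0.           1.        ]] [ 0.48232766 -0.11464107  0.91310761] [ 0.71556782 -0.69704759  0.03279499 -0.03180966]
```

View pics/top1.png

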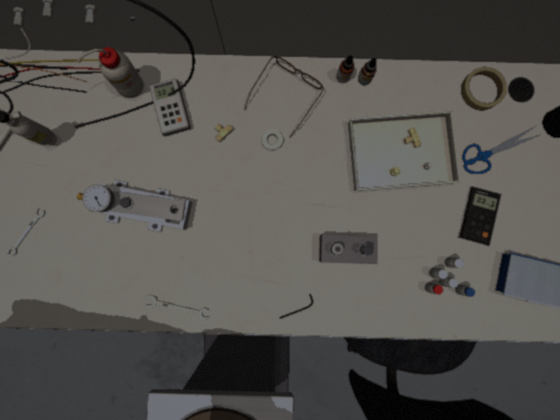

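View pics/scene1.png

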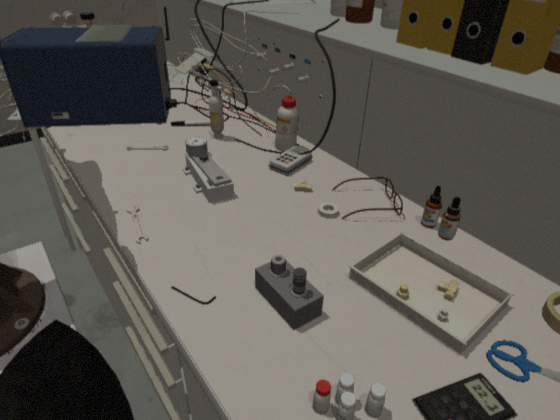

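The top view shows the mount at about (145,205), with the gauge at its left end (97,198) and the strap's free end near (175,208). The stand is at (349,248), with items at (337,248) and (366,248). I'll enlarge those areas and use the depth.

```bash
cat > h.py <<'E'
import numpy as np,cv2
from scipy.spatial.transform import Rotation as R
def cloud(f):
    K=f["camera_matrix"];z=f["range_z"];v,u=np.mgrid[:z.shape[0],:z.shape[1]]
    P=np.dstack([(u-K[0,2])/K[0,0]*z,(v-K[1,2])/K[1,1]*z,z])
    return P@R.from_quat(f["attitude"]).as_matrix().T+f["origin"]
def pix(f,u,v,h):
    "world point at pixel u,v on plane z=h"
    K=f["camera_matrix"];d=R.from_quat(f["attitude"]).apply([(u-K[0,2])/K[0,0],(v-K[1,2])/K[1,1],1])
    return f["origin"]+d*(h-f["origin"][2])/d[2]
def proj(f,p):
    K=f["camera_matrix"];c=R.from_quat(f["attitude"]).inv().apply(np.array(p)-f["origin"]);q=c@K.T
    return q[...,:2]/q[...,2:]
def bright(im,g=0.6): 
    return (255*(im/255.)**g).astype(np.uint8)
E
python3 - <<'E'
from h import *
f=dict(np.load("top1.npz"));s=dict(np.load("scene1.npz"))
a=cv2.resize(bright(f["img"][175:240,70:200]),(780,390),interpolation=cv2.INTER_CUBIC)
b=cv2.resize(bright(f["img"][228:268,315:385]),(350,200),interpolation=cv2.INTER_CUBIC)
c=cv2.resize(bright(s["img"][250:325,250:330]),(213,200),interpolation=cv2.INTER_CUBIC)
d=cv2.resize(bright(s["img"][135:200,180:250]),(215,200),interpolation=cv2.INTER_CUBIC)
cv2.imwrite("pics/c1.png",np.vstack([a,np.hstack([b,c,d,np.zeros((200,2,3),np.uint8)])])[:,:,::-1])
P=cloud(f);print(np.round(P[228:268:3,320:382:4,2]*1000).astype(int))
print(np.round(P[180:232:3,85:195:5,2]*1000).astype(int))
for lo,hi,r in((.04,.056,(225,270,310,390)),):
    Q=P[r[0]:r[1],r[2]:r[3]].reshape(-1,3);Q=Q[(Q[:,2]>lo)&(Q[:,2]<hi)];print(cv2.minAreaRect(Q[:,:2].astype(np.float32)))
Q=P[175:240,70:200].reshape(-1,3);Q=Q[(Q[:,2]>.032)&(Q[:,2]<.053)];print(cv2.minAreaRect(Q[:,:2].astype(np.float32)),len(Q))
E
```

```text
[[  0  -1   1   0  -1   0  -1  -3  -3   0   0  -3   1  -1  -1   0]
 [  0   1   2  -2   0  -8  -1   1  -2  -2   0   0  -1   0  -2  -1]
 [  3  49  48   0  -2  -2   2  -3   0  -3  -3   1  -4  -2   1   0]
 [ 14  48  47  50  48  45  48  46  46  47  46  47  47  49  47   0]
 [ 12  49  47  47  48  48  49  45  47  48  48  47  47  49  47   0]
 [ 15  48  48  51  78  73  49  50  49  47  49  51  47  44  49   1]
 [ 19  49  47  74  76  76  47  47  47  46  53  91  93  47  46  -4]
 [ 19  49  46  77  78  79  47  48  48  46  65  91  93  93  50   0]
 [ 22  48  48  64  78  80  49  48  50  49  57  91  95  94  45   2]
 [ 22  48  47  49  51  47  48  47  47  48  48  53  47  48  49   0]
 [ 24  46  49  46  45  46  51  46  52  47  47  47  48  46  48  -1]
 [ 24  48  45  49  49  49  47  49  51  48  48  49  48  46 913   1]
 [  3  -2  -1   0  -2  -1   1   0  -2   1  -2   2   0  -2   2   1]
 [  3   4   0   0  -1   1   1   0   1  -1  -2   0   0   1   0   1]]
[[ -1  -4   1   0   0  -1   9  -2   0   1  -2   1   0  -2  -2  -5  -1  -1
   -2   1   0   2]
 [  1  -5  -1  39  -1  -2   6  15   6  -1  -3   0  -4   0  -2   1   
[... 1031 characters left out ...]
 46  49  39  -1]
 [  0   1   0  -1   5  11   6  -2  -1  -3  40  39  42  38  39  40  40  35
   47  46  32   1]
 [ -2  -4  -2  -1  -2  -1   9  -2   0   0  -1   3   0  40  38  40  40  -2
   -1  39  29  -3]
 [  0  -2  -2   0  -1  -1  -1  -1  -2  -3  -3  -2  -3   9  11   8  40  37
   37  40  23  -2]
 [ -1  -3   0  -3  -2   0  -2   3   0   1   0  -1   1   7  14   7   1   1
    0  42  19   0]
 [ -2  -3   0   1  -1  -3  -1  -1  -1  -2   0  -2   0  -3  -1   6   0  -3
    0   0  -1  -2]]
((0.4751565754413605, -0.2721441388130188), (0.12061517685651779, 0.0598863884806633), 89.57675170898438)
((0.5574868321418762, 0.18266500532627106), (0.19992372393608093, 0.06388137489557266), 80.37336730957031) 2111
```

View pics/c1.png

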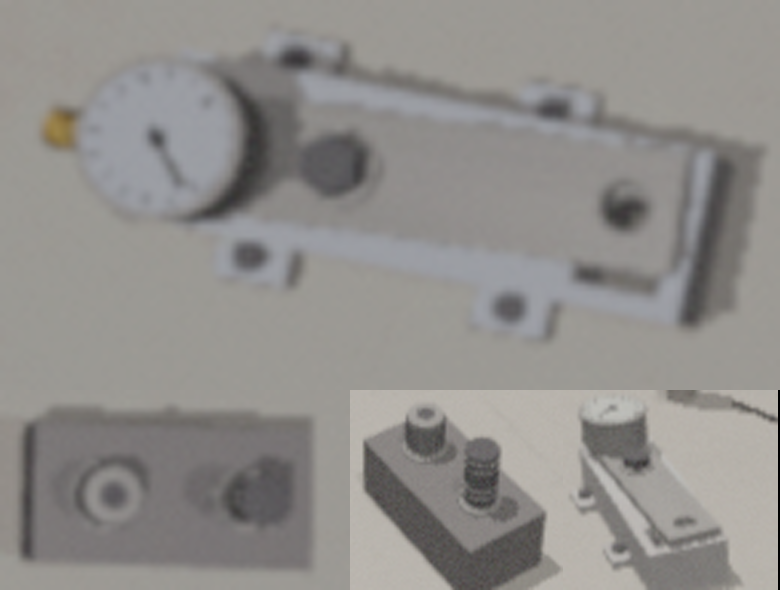

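The bolt is in the stand's +y hole (light hex-ringed top) and the drift is in the −y hole (tall and dark). The strap hole is at about pixel (174,209.2). Next I'll refine these positions and check that blue box.

```bash
python3 - <<'E'
from h import *
f=dict(np.load("top1.npz"));s=dict(np.load("scene1.npz"))
print("drift",pix(f,366.9,248.4,.094),"bolt",pix(f,337.1,247.9,.078))
print("hole",pix(f,173.5,208.7,.048),"pivot",pix(f,125.3,201.7,.060))
S=cloud(s);
for u,v in((20,50),(100,60),(150,90),(60,110),(190,150),(215,110),(330,60)): print(u,v,S[v,u].round(3))
P=cloud(f)
def fit(r,lo,hi):
    Q=P[r[0]:r[1],r[2]:r[3]].reshape(-1,3);Q=Q[(Q[:,2]>lo)&(Q[:,2]<hi)];return Q
# object tops
for n,r,lo in(("drift",(235,262,352,382),.085),("bolt",(235,262,325,350),.07)):
    Q=fit(r,lo,.11);print(n,cv2.minEnclosingCircle(Q[:,:2].astype(np.float32)),Q.mean(0),len(Q))
# hole blob: low-intensity/ depth <44mm around strap hole
z=P[202:218,164:184,2];print((z*1000).round().astype(int));print(f["img"][202:218,164:184].sum(2))
E
```

```text
drift [ 0.47707416 -0.29926799  0.094     ] bolt [ 0.47639158 -0.24108188  0.078     ]
hole [0.55134582 0.10952302 0.048     ] pivot [0.56267938 0.2100591  0.06      ]
20 50 [0.274 0.751 0.245]
100 60 [0.462 0.649 0.214]
150 90 [0.577 0.588 0.122]
60 110 [0.328 0.718 0.067]
190 150 [0.545 0.252 0.064]
215 110 [0.699 0.398 0.094]
330 60 [0.862 0.093 0.284]
drift ((0.47482502460479736, -0.3016376495361328), 0.011314807459712029) [ 0.47504286 -0.30115665  0.09273801] 95
bolt ((0.47552916407585144, -0.24193356931209564), 0.013184993527829647) [ 0.47550203 -0.24153699  0.0770285 ] 123
[[ 48  44  47  47  48  48  49  49  45  48  51  48  46  47  45  48  45  46
   45  44]
 [ 47  48  47  47  46  48  46  46  48  47  46  47  46  51  46  49  46  45
   48  48]
 [ 48  49  47  47  46  47  48  46  45  48  45  47  48  47  43  48  51  47
   48  50]
 [ 49  49  49  46  47  49  47  47  46  46  42  37  46  49  47  46  48  47
   40  46]
 [ 48  45  44  47  47  46  47  48  40  40  37  41  37  38  49  48  49  44
   47  49]
 [ 45  47  47  48  45  48  47  41  39  41  37  38  37  39  46  46  48  47
   46  47]
 [ 
[... 1508 characters left out ...]
 306 300
  277 219]
 [306 304 303 305 296 258 171  91  71  70  78 104 124 172 245 300 312 303
  271 211]
 [301 306 309 306 303 281 214 113  85  74  77 125 164 212 268 305 308 305
  267 202]
 [304 307 308 308 304 298 254 190 134 100 109 155 204 253 292 306 308 306
  261 195]
 [304 302 307 306 307 308 295 264 229 194 193 217 254 288 302 307 311 300
  258 197]
 [303 304 310 307 308 306 308 302 288 278 280 282 296 307 303 306 305 301
  257 201]
 [300 301 301 304 305 307 310 307 302 303 308 309 309 308 303 308 309 294
  238 191]
 [299 307 306 303 306 302 306 303 308 308 310 301 307 309 305 308 311 281
  225 193]
 [303 298 301 306 305 300 309 312 306 308 308 304 305 306 307 309 306 275
  211 196]]
```

The depth map shows the strap hole centred near (.5517,.108). The insert's +x rim is near x=.5545, so the insert centre is about .5455. The misalignment is therefore about 6 mm. The blue box is behind the start pose, so I'm heading to the stand away from it.

Call:
send_rows:
  targets: [1,-0.029,-0.027,0,0.12,1,-0.058,-0.054,0,0.24,1,-0.087,-0.081,0,0.36,1,-0.116,-0.108,0,0.48,1,-0.145,-0.135,0,0.6]
  force: 30

```text
time_s: 0.6
position: [0.2744, 0.4298, 0.2265]
ee_rot: [0.427, 0.904, -0.0, -0.0]
wrist_force: [0.2, -0.6, 0.1]
opening: 0.0918
grasp_force: 0.0
```

```bash
cat >> h.py <<'E'
def go(s,x,y,z,yaw):
    "tool-axis shift+turn from state s to TCP x,y,z with tool y at world yaw (block/tool down)"
    M=R.from_quat(s["ee_rot"]);d=M.inv().apply(np.array([x,y,z])-s["position"]);ty=M.as_matrix()[:,1]
    cur=np.arctan2(ty[1],ty[0]);t=(cur-yaw+np.pi)%(2*np.pi)-np.pi
    print("pos",s["position"].round(4) if hasattr(s["position"],"round") else s["position"],"yaw",round(cur,4),"t",s["time_s"],"-> shift",d.round(4),"turn",round(t,4),"F",np.round(s["wrist_force"],2))
E
python3 -c "
from station import *;from h import *
s=read_state();print(np.round(s['joint_positions'],3));go(s,.475,-.3015,.2,0)"
```

```text
[-1.263  0.246  0.192  1.861 -0.054  1.04  -0.361]
pos [0.2744 0.4298 0.2265] yaw 0.688 t 0.6 -> shift [-0.6923 -0.3093  0.0267] turn 0.688 F [ 0.2  -0.6   0.09]
```

Call:
send_rows:
  targets: [1,-0.045,-0.006,0,0.12,1,-0.09,-0.011,0,0.24,1,-0.134,-0.017,0,0.36,1,-0.179,-0.022,0,0.48,1,-0.223,-0.028,0,0.6]

```text
time_s: 1.1
position: [0.3953, 0.2402, 0.2267]
ee_rot: [0.675, 0.738, 0.0, -0.0]
wrist_force: [0.2, 0.4, -0.3]
opening: 0.0918
grasp_force: 0.0
```

Call:
send_rows:
  targets: [1,-0.049,0.008,0,0.03,1,-0.098,0.015,0,0.06,1,-0.147,0.023,0,0.088,1,-0.196,0.031,0,0.088,1,-0.244,0.039,0,0.088]

```text
time_s: 1.6
position: [0.4561, 0.0007, 0.2268]
ee_rot: [0.705, 0.709, 0.0, -0.0]
wrist_force: [1.0, 0.8, 0.9]
opening: 0.0919
grasp_force: 0.0
```

Call:
send_rows:
  targets: [1,-0.048,0.004,0,0,1,-0.096,0.008,0,0,1,-0.144,0.012,0,0,1,-0.192,0.016,0,0,1,-0.24,0.02,0,0]

```text
time_s: 2.1
position: [0.4772, -0.2389, 0.2266]
ee_rot: [0.705, 0.709, 0.0, -0.0]
wrist_force: [1.6, -0.6, 0.3]
opening: 0.0917
grasp_force: 0.0
```

Call:
send_rows:
  targets: [1,-0.03,0,0.03,0,1,-0.06,0,0.06,0,1,-0.06,0,0.08,0,1,-0.06,0,0.08,0]

```text
time_s: 2.5
position: [0.4756, -0.297, 0.1439]
ee_rot: [0.706, 0.708, -0.001, -0.003]
wrist_force: [-0.2, 0.1, -0.1]
opening: 0.0917
grasp_force: 0.0
```

```bash
python3 -c "
from station import *;from h import *
s=read_state();print(np.round(s['joint_positions'],3));go(s,.475,-.3015,.060,0)"
```

```text
[-0.013  0.476  0.67   1.867 -0.362  0.928  0.829]
pos [ 0.4756 -0.297   0.1439] yaw 0.003 t 2.5 -> shift [-0.0047 -0.0001  0.0839] turn 0.003 F [-0.16  0.14 -0.14]
```

Call:
send_rows:
  targets: [1,-0.004,0,0.04,0,1,-0.004,0,0.075,0,1,-0.004,0,0.087,0,1,-0.004,0,0.087,0,-0.3,-0.004,0,0.087,0]
  force: 30

```text
time_s: 3.0
position: [0.4787, -0.3014, 0.0613]
ee_rot: [0.705, 0.709, 0.0, 0.001]
wrist_force: [-0.5, -0.1, -0.1]
opening: 0.0872
grasp_force: 0.0
```

Call:
send_rows:
  targets: [-1,0,0,0,0,-1,0,0,0,0,-1,0,0,0,0,-1,0,0,0,0,-1,0,0,0,0]
  force: 30

```text
time_s: 3.5
position: [0.4778, -0.3012, 0.0599]
ee_rot: [0.705, 0.709, 0.0, 0.0]
wrist_force: [-0.2, 0.1, -0.1]
opening: 0.0481
grasp_force: 0.0
```

```bash
python3 -c "
from station import *;from h import *
s=read_state();print(s['opening'],s['grasp_force'],s['ft_torque'],s['ee_rot']);go(s,.475,-.3015,.060,0)"
```

```text
0.048056123107373415 0.0 [-0.10158731  0.0530448  -0.0052397 ] [7.05347712e-01 7.08861471e-01 9.59550507e-05 1.06635609e-04]
pos [ 0.4778 -0.3012  0.0599] yaw 0.005 t 3.5 -> shift [-0.0002 -0.0028 -0.0001] turn 0.005 F [-0.19  0.15 -0.11]
```

Call:
send_rows:
  targets: [-1,0,-0.002,0.003,0,-1,0,-0.002,0.003,0,-1,0,-0.002,0.003,0,-1,0,-0.002,0.003,0,-1,0,-0.002,0.003,0]

```text
time_s: 4.0
position: [0.4755, -0.3013, 0.0566]
ee_rot: [0.705, 0.709, -0.0, -0.0]
wrist_force: [0.6, 0.1, -3.2]
opening: 0.0214
grasp_force: 30.0
```

```bash
python3 -c "
from station import *;from h import *
s=read_state();print(s['opening'],s['grasp_force'],s['ft_torque'],s['ee_rot']);go(s,.475,-.3015,.060,0)"
```

```text
0.02135609135910178 29.999762177467346 [-0.15875752  0.0948278  -0.00266701] [ 7.05409986e-01  7.08799490e-01 -1.00687322e-04 -1.56223411e-04]
pos [ 0.4755 -0.3013  0.0566] yaw 0.0048 t 4.0 -> shift [-0.0002 -0.0005 -0.0034] turn 0.0048 F [ 0.62  0.05 -3.21]
```

Call:
send_rows:
  targets: [-1,0,0,-0.03,0,-1,0,0,-0.07,0,-1,0,0,-0.11,0,-1,0.04,0,-0.115,0,-1,0.08,0,-0.115,0]
  force: 50

```text
time_s: 4.5
position: [0.4759, -0.2218, 0.1734]
ee_rot: [0.706, 0.708, 0.001, 0.002]
wrist_force: [0.4, 1.3, -2.6]
opening: 0.0212
grasp_force: 50.0
```

Call:
send_rows:
  targets: [-1,0.047,0.011,0,0.035,-1,0.094,0.022,0,0.07,-1,0.141,0.033,0,0.105,-1,0.188,0.044,0,0.14,-1,0.235,0.055,0,0.17]

```text
time_s: 5.0
position: [0.5291, 0.0161, 0.1718]
ee_rot: [0.763, 0.646, 0.0, -0.0]
wrist_force: [0.6, -0.7, -0.5]
opening: 0.0211
grasp_force: 50.0
```

```bash
python3 -c "
from station import *;from h import *
s=read_state();print(s['opening'],s['grasp_force'],s['ft_torque'],s['ee_rot']);go(s,.549,.108,.11,-.168)"
```

```text
0.021066186861502117 49.997904896736145 [-0.14011586  0.01420146  0.00593332] [ 7.63437719e-01  6.45881433e-01  1.36686795e-04 -7.12925959e-05]
pos [0.5291 0.0161 0.1718] yaw -0.1664 t 5.0 -> shift [0.0939 0.0044 0.0618] turn 0.0016 F [ 0.56 -0.72 -0.55]
```

Call:
send_rows:
  targets: [-1,0.045,0.002,0,0,-1,0.094,0.004,0,0,-1,0.094,0.004,0.03,0,-1,0.094,0.004,0.056,0,-1,0.094,0.004,0.056,0]

```text
time_s: 5.5
position: [0.546, 0.1063, 0.1128]
ee_rot: [0.763, 0.647, -0.003, -0.001]
wrist_force: [-1.1, 0.1, -0.8]
opening: 0.0213
grasp_force: 50.0
```

```bash
python3 - <<'E'
from station import *
from h import *
s=read_state();go(s,.549,.108,.11,-.168)
f=grab_frame("scene");t=grab_frame("top");np.savez("scene2.npz",**f)
p=s["position"];print("tip proj scene",proj(f,[p[0],p[1],p[2]-.0526]),"hole proj",proj(f,[.5515,.108,.048]),proj(f,[.5455,.108,.04]))
a=cv2.resize(bright(f["img"][120:205,170:260],.5),(630,595),interpolation=cv2.INTER_CUBIC)
cv2.imwrite("pics/c2.png",a[:,:,::-1])
E
```

```text
pos [0.546  0.1063 0.1128] yaw -0.1642 t 5.5 -> shift [0.0022 0.0027 0.0028] turn 0.0038 F [-1.08  0.12 -0.81]
tip proj scene [217.28120137 174.15474879] hole proj [219.26863474 177.67073345] [217.27259408 181.23572593]
```

View pics/c2.png

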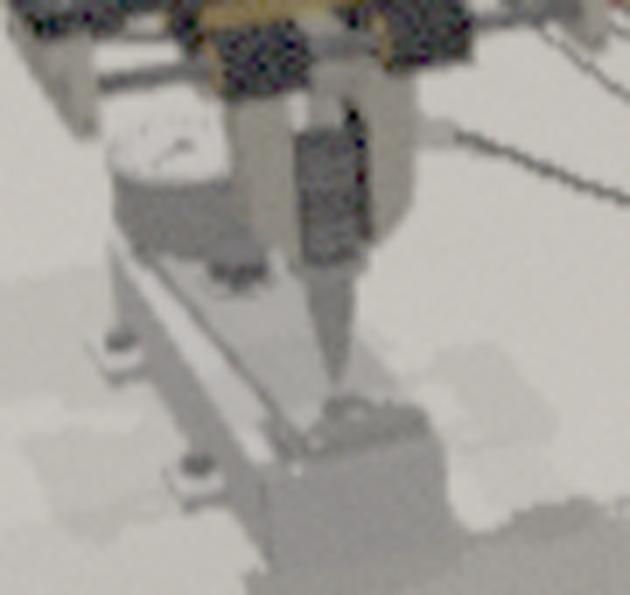

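The tip is at pixel (218,175), within 1 px of its predicted position. The hole is just below and ahead of it at about (219,178). I'll correct by (2,3) mm and lower the tip into the overlap.

Call:
send_rows:
  targets: [-1,0.002,0.003,0,0,-1,0.002,0.003,0.004,0,-1,0.002,0.003,0.008,0,-1,0.002,0.003,0.012,0,-1,0.002,0.003,0.012,0]

```text
time_s: 6.1
position: [0.5514, 0.1075, 0.1032]
ee_rot: [0.763, 0.646, -0.0, -0.0]
wrist_force: [-0.0, -0.2, -1.6]
opening: 0.0209
grasp_force: 50.0
```

Call:
send_rows:
  targets: [-1,0,0,0.002,0,-1,0,0,0.004,0,-1,0,0,0.006,0,-1,0,0,0.008,0,-1,0,0,0.008,0]

```text
time_s: 6.6
position: [0.5517, 0.1075, 0.0954]
ee_rot: [0.763, 0.646, -0.0, -0.0]
wrist_force: [-0.2, 0.1, -2.3]
opening: 0.0208
grasp_force: 50.0
```

```bash
cat >> h.py <<'E'
def st():
    from station import read_state
    s=read_state();b=R.from_euler("z",-.168).inv()
    print("t",s["time_s"],"pos",np.round(s["position"],4),"blockxy",b.apply(s["position"]-np.array([.5455,.108,0])).round(4)[:2],"Fblk",b.apply(s["wrist_force"]).round(2),"Tblk",b.apply(s["ft_torque"]).round(2),"q",np.round(s["ee_rot"],4))
    return s
E
python3 -c "
from h import *;st()"
```

```text
t 6.6 pos [0.5517 0.1075 0.0954] blockxy [0.0061 0.0006] Fblk [-0.21  0.02 -2.29] Tblk [-0.13  0.14  0.04] q [ 7.630e-01  6.464e-01 -2.000e-04 -1.000e-04]
```

Call:
send_rows:
  targets: [-1,0,-0.0015,0,0,-1,0,-0.003,0,0,-1,0,-0.003,0.002,0,-1,0,-0.003,0.004,0,-1,0,-0.003,0.004,0]

```text
time_s: 7.1
position: [0.5487, 0.108, 0.0914]
ee_rot: [0.763, 0.646, -0.0, -0.0]
wrist_force: [-0.0, -0.1, -1.7]
opening: 0.0216
grasp_force: 50.0
```

Call:
send_rows:
  targets: [-1,0,0,0.001,0,-1,0,0,0.002,0,-1,0,0,0.003,0,-1,0,0,0.004,0,-1,0,0,0.004,0]

```text
time_s: 7.6
position: [0.5488, 0.108, 0.0876]
ee_rot: [0.763, 0.646, -0.0, -0.0]
wrist_force: [0.7, -0.3, -1.9]
opening: 0.0212
grasp_force: 50.0
```

```bash
python3 -c "
from h import *;st()"
```

```text
t 7.6 pos [0.5488 0.108  0.0876] blockxy [0.0033 0.0006] Fblk [ 0.74 -0.14 -1.9 ] Tblk [-0.08  0.08 -0.  ] q [ 7.630e-01  6.464e-01 -1.000e-04 -0.000e+00]
```

Call:
send_rows:
  targets: [-1,0,0,0.001,0,-1,0,0,0.002,0,-1,0,0,0.003,0,-1,0,0,0.003,0]

```text
time_s: 8.0
position: [0.5488, 0.1081, 0.0846]
ee_rot: [0.763, 0.646, -0.0, -0.0]
wrist_force: [-0.2, 1.0, -2.0]
opening: 0.021
grasp_force: 50.0
```

```bash
python3 -c "
from h import *;st()"
```

```text
t 8.0 pos [0.5488 0.1081 0.0846] blockxy [0.0032 0.0006] Fblk [-0.34  0.97 -2.03] Tblk [-0.1   0.09  0.02] q [ 7.630e-01  6.464e-01 -1.000e-04 -1.000e-04]
```

Call:
send_rows:
  targets: [-1,0,0,0.001,0,-1,0,0,0.002,0,-1,0,0,0.002,0]

```text
time_s: 8.3
position: [0.5488, 0.1081, 0.0826]
ee_rot: [0.763, 0.646, -0.0, -0.0]
wrist_force: [1.0, -0.7, -2.4]
opening: 0.0212
grasp_force: 50.0
```

Call:
send_rows:
  targets: [-1,0,-0.0005,0,0,-1,0,-0.001,0,0,-1,0,-0.001,0,0]

```text
time_s: 8.6
position: [0.5482, 0.1083, 0.0829]
ee_rot: [0.763, 0.646, 0.0, 0.0]
wrist_force: [1.2, 0.9, -1.1]
opening: 0.0214
grasp_force: 50.0
```

```bash
python3 -c "
from h import *;st()"
```

```text
t 8.6 pos [0.5482 0.1083 0.0829] blockxy [0.0027 0.0007] Fblk [ 1.07  1.05 -1.09] Tblk [-0.01 -0.28 -0.03] q [7.630e-01 6.464e-01 4.000e-04 2.000e-04]
```

Call:
send_rows:
  targets: [-1,0,-0.0005,0,0,-1,0,-0.001,0,0,-1,0,-0.001,0,0]

```text
time_s: 8.9
position: [0.5477, 0.1085, 0.0831]
ee_rot: [0.763, 0.646, 0.001, 0.0]
wrist_force: [4.0, 0.6, -2.5]
opening: 0.021
grasp_force: 50.0
```

```bash
python3 -c "
from h import *;st()"
```

```text
t 8.9 pos [0.5477 0.1085 0.0831] blockxy [0.0021 0.0009] Fblk [ 3.89  1.25 -2.47] Tblk [ 0.23 -0.96 -0.  ] q [7.630e-01 6.464e-01 7.000e-04 5.000e-04]
```

Call:
send_rows:
  targets: [-1,0,-0.0005,0,0,-1,0,-0.001,0,0,-1,0,-0.001,0,0]

```text
time_s: 9.2
position: [0.5474, 0.1086, 0.0832]
ee_rot: [0.763, 0.646, 0.001, 0.001]
wrist_force: [6.9, 0.5, -0.9]
opening: 0.0212
grasp_force: 50.0
```

Call:
send_rows:
  targets: [-1,0,-0.0005,0,0,-1,0,-0.001,0,0,-1,0,-0.001,0,0]

```text
time_s: 9.5
position: [0.5467, 0.1088, 0.0834]
ee_rot: [0.763, 0.646, 0.001, 0.001]
wrist_force: [6.5, 0.1, -2.0]
opening: 0.0213
grasp_force: 50.0
```

```bash
python3 -c "
from h import *;st()"
```

```text
t 9.5 pos [0.5467 0.1088 0.0834] blockxy [0.0011 0.001 ] Fblk [ 6.36  1.22 -1.96] Tblk [ 0.28 -1.73 -0.02] q [0.763  0.6464 0.0014 0.0011]
```

Call:
send_rows:
  targets: [-1,0,0,0.001,0,-1,0,0,0.002,0,-1,0,0,0.003,0,-1,0,0,0.003,0]

```text
time_s: 9.9
position: [0.5473, 0.1091, 0.0807]
ee_rot: [0.763, 0.646, 0.002, 0.001]
wrist_force: [7.4, 1.0, 0.7]
opening: 0.0209
grasp_force: 50.0
```

```bash
python3 -c "
from h import *;st()"
```

```text
t 9.9 pos [0.5473 0.1091 0.0807] blockxy [0.0016 0.0013] Fblk [7.11 2.21 0.69] Tblk [ 0.53 -1.8  -0.05] q [0.763  0.6464 0.0019 0.0012]
```

Call:
send_rows:
  targets: [-1,0.001,0,0.001,0,-1,0.001,-0.0005,0.002,0,-1,0.001,-0.001,0.003,0,-1,0.001,-0.001,0.003,0]

```text
time_s: 10.3
position: [0.5466, 0.1099, 0.0778]
ee_rot: [0.763, 0.646, 0.002, 0.001]
wrist_force: [7.5, 0.8, 0.4]
opening: 0.021
grasp_force: 50.0
```

```bash
python3 -c "
from h import *;st()"
```

```text
t 10.3 pos [0.5466 0.1099 0.0778] blockxy [0.0007 0.0021] Fblk [7.26 2.04 0.41] Tblk [ 0.34 -1.75 -0.04] q [0.7631 0.6463 0.002  0.0014]
```

Call:
send_rows:
  targets: [-1,0.001,0,0.001,0,-1,0.001,-0.0005,0.002,0,-1,0.001,-0.001,0.003,0,-1,0.001,-0.001,0.003,0]

```text
time_s: 10.7
position: [0.5457, 0.1106, 0.0747]
ee_rot: [0.763, 0.646, 0.002, 0.002]
wrist_force: [8.5, -0.8, 1.0]
opening: 0.0214
grasp_force: 50.0
```

```bash
python3 -c "
from h import *;st()"
```

```text
t 10.7 pos [0.5457 0.1106 0.0747] blockxy [-0.0002  0.0026] Fblk [8.55 0.61 0.96] Tblk [-0.08 -1.72  0.04] q [0.7632 0.6462 0.0018 0.0016]
```

Call:
send_rows:
  targets: [-1,0,0,0.001,0,-1,0,0,0.002,0,-1,0,0,0.003,0,-1,0,0,0.003,0]

```text
time_s: 11.1
position: [0.5457, 0.1106, 0.0717]
ee_rot: [0.763, 0.646, 0.002, 0.002]
wrist_force: [7.3, -0.8, 1.9]
opening: 0.0212
grasp_force: 50.0
```

```bash
python3 -c "
from h import *;st()"
```

```text
t 11.1 pos [0.5457 0.1106 0.0717] blockxy [-0.0002  0.0026] Fblk [7.36 0.44 1.89] Tblk [-0.03 -1.74  0.01] q [0.7632 0.6461 0.0018 0.0015]
```

Call:
send_rows:
  targets: [-1,0,0,0.001,0,-1,0,0,0.002,0,-1,0,0,0.003,0,-1,0,0,0.003,0]

```text
time_s: 11.5
position: [0.5455, 0.1106, 0.0685]
ee_rot: [0.763, 0.646, 0.002, 0.001]
wrist_force: [7.6, -0.9, -0.1]
opening: 0.0213
grasp_force: 50.0
```

```bash
python3 -c "
from h import *;st()"
```

```text
t 11.5 pos [0.5455 0.1106 0.0685] blockxy [-0.0005  0.0026] Fblk [ 7.64  0.39 -0.15] Tblk [ 0.03 -1.77 -0.05] q [0.7632 0.6462 0.0015 0.0014]
```

Call:
send_rows:
  targets: [-1,0,0,0.001,0,-1,0,0,0.002,0,-1,0,0,0.003,0,-1,0,0,0.003,0]

```text
time_s: 11.9
position: [0.5456, 0.1106, 0.0655]
ee_rot: [0.763, 0.646, 0.002, 0.001]
wrist_force: [7.1, -1.5, -1.0]
opening: 0.0209
grasp_force: 50.0
```

```bash
python3 -c "
from h import *;st()"
```

```text
t 11.9 pos [0.5456 0.1106 0.0655] blockxy [-0.0004  0.0026] Fblk [ 7.24 -0.25 -1.03] Tblk [-0.03 -1.79 -0.02] q [0.7632 0.6462 0.0016 0.0015]
```

Call:
send_rows:
  targets: [-1,0,0,0.001,0,-1,0,0,0.002,0,-1,0,0,0.003,0,-1,0,0,0.003,0]

```text
time_s: 12.3
position: [0.5458, 0.1106, 0.0627]
ee_rot: [0.763, 0.646, 0.002, 0.002]
wrist_force: [8.1, -1.0, -0.1]
opening: 0.0211
grasp_force: 50.0
```

```bash
python3 -c "
from h import *;st()"
```

```text
t 12.3 pos [0.5458 0.1106 0.0627] blockxy [-0.0001  0.0026] Fblk [ 8.15  0.41 -0.07] Tblk [-0.03 -1.93  0.04] q [0.7632 0.6462 0.0018 0.0016]
```

Call:
send_rows:
  targets: [-1,0,0.0005,0.001,0,-1,0,0.0005,0.002,0,-1,0,0.0005,0.002,0]

```text
time_s: 12.6
position: [0.5461, 0.1105, 0.0605]
ee_rot: [0.763, 0.646, 0.002, 0.002]
wrist_force: [7.2, -1.3, -0.6]
opening: 0.0212
grasp_force: 50.0
```

```bash
python3 -c "
from h import *;st()"
```

```text
t 12.6 pos [0.5461 0.1105 0.0605] blockxy [0.0002 0.0026] Fblk [ 7.32 -0.03 -0.63] Tblk [-0.01 -1.86  0.  ] q [0.7632 0.6462 0.0016 0.0015]
```

Going down smoothly; 4 mm left.

Call:
send_rows:
  targets: [-1,0,0.0005,0.001,0,-1,0,0.0005,0.002,0,-1,0,0.0005,0.002,0]

```text
time_s: 12.9
position: [0.5463, 0.1104, 0.0584]
ee_rot: [0.763, 0.646, 0.001, 0.001]
wrist_force: [7.6, -0.7, -1.8]
opening: 0.0209
grasp_force: 50.0
```

Call:
send_rows:
  targets: [-1,0,0,0.001,0,-1,0,0,0.0015,0,-1,0,0,0.0015,0]

```text
time_s: 13.2
position: [0.5463, 0.1105, 0.057]
ee_rot: [0.763, 0.646, 0.001, 0.001]
wrist_force: [7.2, -1.0, 0.1]
opening: 0.0216
grasp_force: 50.0
```

```bash
python3 -c "
from h import *;st()"
```

```text
t 13.2 pos [0.5463 0.1105 0.057 ] blockxy [0.0004 0.0026] Fblk [7.23 0.19 0.12] Tblk [ 0.02 -1.62  0.02] q [0.7631 0.6462 0.0014 0.0013]
```

Call:
send_rows:
  targets: [-1,0,0,0.0005,0,-1,0,0,0.001,0,-1,0,0,0.001,0]

```text
time_s: 13.5
position: [0.5464, 0.1105, 0.0565]
ee_rot: [0.763, 0.646, 0.002, 0.001]
wrist_force: [5.1, -0.9, 7.5]
opening: 0.0208
grasp_force: 50.0
```

```bash
python3 -c "
from h import *;st()"
```

```text
t 13.5 pos [0.5464 0.1105 0.0565] blockxy [0.0005 0.0026] Fblk [ 5.21 -0.04  7.48] Tblk [-0.15 -1.05  0.01] q [0.7632 0.6462 0.0016 0.0012]
```

The collar is home: z stopped at the expected 0.0565 m and Fz rose by about 9 N. I'll unload sideways and draw the drift out.

Call:
send_rows:
  targets: [-1,0,0.0008,-0.001,0,-1,0,0.0016,-0.002,0,-1,0,0.0016,-0.002,0]

```text
time_s: 13.8
position: [0.5464, 0.1104, 0.0574]
ee_rot: [0.763, 0.646, 0.0, 0.0]
wrist_force: [5.1, 0.2, -0.5]
opening: 0.0215
grasp_force: 50.0
```

```bash
python3 -c "
from h import *;st()"
```

```text
t 13.8 pos [0.5464 0.1104 0.0574] blockxy [0.0005 0.0025] Fblk [ 5.    1.05 -0.47] Tblk [-0.05 -1.07 -0.02] q [7.631e-01 6.463e-01 3.000e-04 4.000e-04]
```

Call:
send_rows:
  targets: [-1,0,0.001,-0.001,0,-1,0,0.002,-0.002,0,-1,0,0.002,-0.002,0]

```text
time_s: 14.1
position: [0.5467, 0.1103, 0.0589]
ee_rot: [0.763, 0.646, -0.001, -0.001]
wrist_force: [0.0, -0.6, -2.0]
opening: 0.0212
grasp_force: 50.0
```

```bash
python3 -c "
from h import *;st()"
```

```text
t 14.1 pos [0.5467 0.1103 0.0589] blockxy [0.0008 0.0025] Fblk [ 0.14 -0.58 -2.  ] Tblk [-0.11 -0.01 -0.02] q [ 7.629e-01  6.465e-01 -8.000e-04 -7.000e-04]
```

Call:
send_rows:
  targets: [-1,0,0,-0.003,0,-1,0,0,-0.006,0,-1,0,0,-0.01,0,-1,0,0,-0.014,0,-1,0,0,-0.018,0]

```text
time_s: 14.6
position: [0.5479, 0.1103, 0.0777]
ee_rot: [0.763, 0.646, 0.0, 0.0]
wrist_force: [0.9, -0.9, -2.0]
opening: 0.0212
grasp_force: 50.0
```

Call:
send_rows:
  targets: [-1,0,0,-0.01,0,-1,0,0,-0.02,0,-1,0,0,-0.04,0,-1,0,0,-0.07,0,-1,0,0,-0.095,0]

```text
time_s: 15.1
position: [0.548, 0.11, 0.1743]
ee_rot: [0.763, 0.646, 0.0, 0.0]
wrist_force: [-0.3, 0.2, -2.1]
opening: 0.0205
grasp_force: 50.0
```

```bash
python3 -c "
from h import *;s=st();go(s,.4755,-.3013,.2,0)
from station import grab_frame
f=grab_frame('top');np.savez('top3.npz',**f);P=cloud(f)
print((P[202:216,164:186,2]*1000).round().astype(int))"
```

```text
t 15.1 pos [0.548  0.11   0.1743] blockxy [0.0021 0.0024] Fblk [-0.34  0.13 -2.14] Tblk [-0.08  0.04 -0.01] q [7.631e-01 6.463e-01 3.000e-04 2.000e-04]
pos [0.548  0.11   0.1743] yaw -0.1655 t 15.1 -> shift [-0.4176 -0.0037 -0.0258] turn -0.1655 F [-0.31  0.19 -2.14]
[[168  47  44  45  47  50  48  46  47  46  48  48  45  51  47  46  46  38
   40  38  37  39]
 [170  46  47  45  49  49  47  50  47  46  49  48  48  47  46  50  48  46
   45  49  46  44]
 [168  45  48  47  49  46  47  47  46  45  47  48  47  44  44  48  49  46
   46  47  46  43]
 [170  47  46  49  45  50  46  48  48  48  47  49  50  47  45  47  47  48
   46  48  48  38]
 [170  46  48  46  48  47  50  48  48  48  47  46  46  51  48  49  46  49
   48  46  47  40]
 [168 130  48  49  48  49  46  48  48  46  47  47  48  49  46  44  47  48
  913  48  46  39]
 [167  46  48  47  48  47  46  48  38  30  25  24  19  46  48  45  45  44
   45  49  43  40]
 [ 48  46  47  49  46  46  42  42  32  25  17  12   5   0  48  47  48  46
   49  47  41  36]
 [ 48  49  46  49  46  45  42  38  28  21  12   8   0   1  48  46  45  47
   50  49  40  40]
 [ 47  48  49  49  48  46  41  37  26  22   9   4  -1  -2  47  45  47  48
   47  46 913  41]
 [ 46  46  48  48  47  48  42  32  25  18   6   0   0   0  50  46  50  49
   48  45  39  38]
 [ 46  44  49  48  47  49  44  39  31  21   9  -2   0  -2  46  48  46  48
   48  43  37  37]
 [ 48  47  50  49  46  46  46  41  37  25  10   0   0  48  46  49  46  45
   46  44  40  40]
 [ 47  44  49  47  47  46  50  46  45  39  23  46  46  48  49  47  49  49
   48  40  39  41]]
```

The through-hole is now clear in depth, so the holes are aligned. Carrying the drift back to the stand.

Call:
send_rows:
  targets: [-1,-0.042,0,0,-0.033,-1,-0.084,-0.001,0,-0.066,-1,-0.126,-0.001,0,-0.1,-1,-0.168,-0.002,0,-0.133,-1,-0.21,-0.002,0,-0.165]

```text
time_s: 15.65
position: [0.5109, -0.0982, 0.173]
ee_rot: [0.707, 0.708, 0.0, 0.0]
wrist_force: [0.9, 0.0, -1.7]
opening: 0.0212
grasp_force: 50.0
```

Call:
send_rows:
  targets: [-1,-0.041,-0.007,0,0,-1,-0.082,-0.014,0,0,-1,-0.123,-0.022,0,0,-1,-0.164,-0.029,0,0,-1,-0.2,-0.036,0,0]

```text
time_s: 16.15
position: [0.4747, -0.2989, 0.173]
ee_rot: [0.707, 0.707, 0.0, 0.001]
wrist_force: [1.2, 0.3, -2.2]
opening: 0.0211
grasp_force: 50.0
```

Call:
send_rows:
  targets: [-1,-0.004,0,0,0,-1,-0.004,0,0,0,-1,-0.004,0,0,0]

```text
time_s: 16.45
position: [0.4757, -0.2994, 0.1723]
ee_rot: [0.707, 0.707, 0.0, -0.0]
wrist_force: [-0.2, 0.6, -1.7]
opening: 0.0215
grasp_force: 50.0
```

```bash
python3 -c "
from h import *;s=st();go(s,.4755,-.3013,.115,0)"
```

```text
t 16.45 pos [ 0.4757 -0.2994  0.1723] blockxy [-0.0007 -0.4133] Fblk [-0.28  0.58 -1.71] Tblk [-0.07  0.04  0.  ] q [ 7.068e-01  7.074e-01  4.000e-04 -3.000e-04]
pos [ 0.4757 -0.2994  0.1723] yaw 0.0009 t 16.45 -> shift [-0.002  -0.0002  0.0573] turn 0.0009 F [-0.18  0.62 -1.71]
```

Call:
send_rows:
  targets: [-1,-0.002,0,0.03,0,-1,-0.002,0,0.055,0,-1,-0.002,0,0.07,0,-1,-0.002,0,0.08,0,-1,-0.002,0,0.08,0]

```text
time_s: 16.95
position: [0.4752, -0.3015, 0.0914]
ee_rot: [0.707, 0.707, -0.0, -0.001]
wrist_force: [-0.7, -0.0, -1.3]
opening: 0.021
grasp_force: 50.0
```

Call:
send_rows:
  targets: [-1,0,0,0.006,0,-1,0,0,0.012,0,-1,0,0,0.018,0,-1,0,0,0.018,0]

```text
time_s: 17.35
position: [0.475, -0.3023, 0.0736]
ee_rot: [0.707, 0.707, -0.0, -0.0]
wrist_force: [-0.4, 0.4, -1.5]
opening: 0.0214
grasp_force: 50.0
```

```bash
python3 -c "
from h import *;s=st();go(s,.4755,-.3013,.0566,0)"
```

```text
t 17.35 pos [ 0.475  -0.3023  0.0736] blockxy [-0.0009 -0.4163] Fblk [-0.48  0.37 -1.54] Tblk [-0.12  0.04 -0.  ] q [ 7.071e-01  7.071e-01 -1.000e-04 -5.000e-04]
pos [ 0.475  -0.3023  0.0736] yaw -0.0001 t 17.35 -> shift [0.001  0.0005 0.017 ] turn -0.0001 F [-0.41  0.45 -1.54]
```

Call:
send_rows:
  targets: [-1,0.001,0,0.005,0,-1,0.001,0,0.01,0,-1,0.001,0,0.014,0,-1,0.001,0,0.016,0,-1,0.001,0,0.016,0]

```text
time_s: 17.85
position: [0.4751, -0.3015, 0.0579]
ee_rot: [0.707, 0.707, -0.0, -0.0]
wrist_force: [0.8, -0.3, -1.7]
opening: 0.0214
grasp_force: 50.0
```

```bash
python3 -c "
from h import *;s=st();go(s,.4755,-.3013,.0566,0)"
```

```text
t 17.85 pos [ 0.4751 -0.3015  0.0579] blockxy [-0.0009 -0.4155] Fblk [ 0.83 -0.18 -1.66] Tblk [-0.09  0.08 -0.  ] q [ 7.072e-01  7.070e-01 -1.000e-04 -2.000e-04]
pos [ 0.4751 -0.3015  0.0579] yaw -0.0002 t 17.85 -> shift [0.0002 0.0004 0.0013] turn -0.0002 F [ 0.79 -0.31 -1.66]
```

Call:
send_rows:
  targets: [-1,0,0,0.0015,0,-1,0,0,0.0015,0,0.2,0,0,0.0015,0,0.2,0,0,0.0015,0,0.2,0,0,0.0015,0]

```text
time_s: 18.35
position: [0.4755, -0.3017, 0.0569]
ee_rot: [0.707, 0.707, 0.0, 0.0]
wrist_force: [0.1, -1.0, -0.4]
opening: 0.0406
grasp_force: 0.0
```

Call:
send_rows:
  targets: [0.2,0,0,0,0,0.2,0,0,0,0,0.2,0,0,-0.02,0,0.2,0,0,-0.05,0,0.2,0,0,-0.08,0]

```text
time_s: 18.85
position: [0.4749, -0.3015, 0.1374]
ee_rot: [0.707, 0.707, -0.0, -0.001]
wrist_force: [0.9, -0.3, -0.3]
opening: 0.0551
grasp_force: 0.0
```

Call:
send_rows:
  targets: [0.2,0.03,0,0,0,0.2,0.06,0,0,0,0.2,0.06,0,0,0]

```text
time_s: 19.15
position: [0.4758, -0.2371, 0.1365]
ee_rot: [0.705, 0.709, 0.001, -0.001]
wrist_force: [0.4, -0.2, 0.5]
opening: 0.055
grasp_force: 0.0
```

```bash
python3 - <<'E'
from station import *
from h import *
s=st();go(s,.4755,-.2417,.061,0)
f=grab_frame("scene")
cv2.imwrite("pics/c3.png",cv2.resize(bright(f["img"][200:330,220:350],.6),(520,520),interpolation=cv2.INTER_CUBIC)[:,:,::-1])
E
```

```text
t 19.15 pos [ 0.4758 -0.2371  0.1365] blockxy [-0.011  -0.3519] Fblk [ 0.45 -0.12  0.49] Tblk [-0.12 -0.01 -0.01] q [ 0.7055  0.7087  0.001  -0.0012]
pos [ 0.4758 -0.2371  0.1365] yaw 0.0046 t 19.15 -> shift [-0.0048 -0.0003  0.0754] turn 0.0046 F [ 0.43 -0.19  0.49]
```

View pics/c3.png

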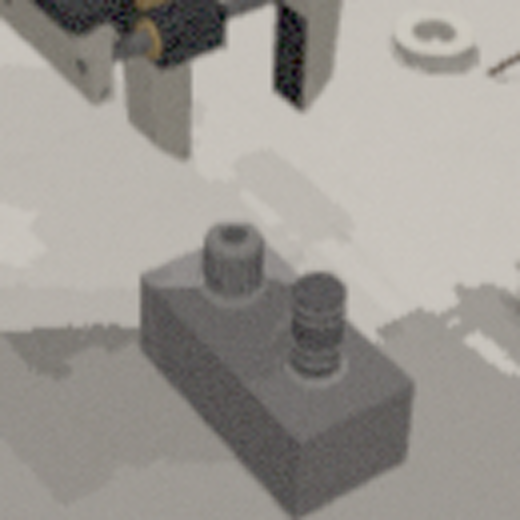

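The drift stands seated in its hole, collar down, at crop (318,325). The bolt is untouched at (233,265). Descending to grip the bolt's head, with the fingertips above its flange.

Call:
send_rows:
  targets: [0.2,0,0,0.03,0,0.2,0,0,0.06,0,0.2,0,0,0.08,0,0.2,0,0,0.08,0,0.2,0,0,0.08,0]
  force: 40

```text
time_s: 19.7
position: [0.4751, -0.2426, 0.057]
ee_rot: [0.708, 0.707, -0.0, 0.0]
wrist_force: [-0.0, -0.1, 0.2]
opening: 0.0554
grasp_force: 0.0
```

```bash
python3 -c "
from h import *;s=st();go(s,.4755,-.2415,.0545,0)"
```

```text
t 19.7 pos [ 0.4751 -0.2426  0.057 ] blockxy [-0.0108 -0.3575] Fblk [ 0.02 -0.14  0.24] Tblk [-0.1  -0.01  0.04] q [ 7.076e-01  7.066e-01 -4.000e-04  0.000e+00]
pos [ 0.4751 -0.2426  0.057 ] yaw -0.0013 t 19.7 -> shift [0.0011 0.0004 0.0025] turn -0.0013 F [-0.01 -0.14  0.24]
```

Call:
send_rows:
  targets: [-1,0.001,0,0.002,0,-1,0.001,0,0.002,0,-1,0.001,0,0.002,0,-1,0.001,0,0.002,0,-1,0.001,0,0.002,0]

```text
time_s: 20.2
position: [0.4756, -0.2406, 0.0551]
ee_rot: [0.707, 0.707, 0.0, 0.0]
wrist_force: [-0.1, 0.3, 3.6]
opening: 0.0235
grasp_force: 40.0
```

Call:
send_rows:
  targets: [-1,0,0,0,0,-1,0,0,0,0]

```text
time_s: 20.4
position: [0.4756, -0.2406, 0.0551]
ee_rot: [0.707, 0.707, 0.0, 0.0]
wrist_force: [-0.2, 2.0, 6.6]
opening: 0.0243
grasp_force: 40.0
```

```bash
python3 -c "
from h import *;s=st();print(s['opening'])"
```

```text
t 20.4 pos [ 0.4756 -0.2406  0.0551] blockxy [-0.0106 -0.3553] Fblk [-0.58  1.94  6.58] Tblk [0.14 0.18 0.02] q [7.071e-01 7.071e-01 3.000e-04 2.000e-04]
0.024286596418877298
```

Call:
send_rows:
  targets: [-1,0,0,-0.03,0,-1,0,0,-0.07,0,-1,0,0,-0.11,0,-1,0.045,0,-0.11,0,-1,0.09,0,-0.11,0]

```text
time_s: 20.9
position: [0.4758, -0.1508, 0.1659]
ee_rot: [0.708, 0.706, 0.001, 0.001]
wrist_force: [0.5, 1.9, -1.1]
opening: 0.0244
grasp_force: 40.0
```

Call:
send_rows:
  targets: [-1,0.045,0.012,0,0.035,-1,0.09,0.024,0,0.07,-1,0.135,0.035,0,0.105,-1,0.18,0.047,0,0.14,-1,0.225,0.059,0,0.167]

```text
time_s: 21.4
position: [0.5342, 0.0764, 0.1646]
ee_rot: [0.764, 0.645, -0.0, -0.0]
wrist_force: [0.7, -1.5, -1.4]
opening: 0.0241
grasp_force: 40.0
```

Call:
send_rows:
  targets: [-1,0.02,0.003,0,0,-1,0.037,0.006,0,0,-1,0.037,0.006,0.02,0,-1,0.037,0.006,0.05,0,-1,0.037,0.006,0.06,0]

```text
time_s: 21.9
position: [0.5449, 0.1086, 0.1025]
ee_rot: [0.764, 0.645, -0.002, -0.001]
wrist_force: [-0.6, -1.4, -1.5]
opening: 0.0241
grasp_force: 40.0
```

Call:
send_rows:
  targets: [-1,0,0,0,0,-1,0,0,0,0,-1,0,0,0,0]

```text
time_s: 22.2
position: [0.5473, 0.1096, 0.106]
ee_rot: [0.764, 0.645, 0.001, 0.0]
wrist_force: [-0.7, 0.4, 0.0]
opening: 0.0239
grasp_force: 40.0
```

```bash
python3 - <<'E'
from station import *
from h import *
s=st();go(s,.5467,.1103,.095,-.168)
f=grab_frame("scene");p=s["position"]
print("bolt end proj",proj(f,p-[0,0,.043]),"flange",proj(f,p-[0,0,.0071]),"hole",proj(f,np.array([.5467,.1103,.048])))
cv2.imwrite("pics/c4.png",cv2.resize(bright(f["img"][120:205,170:260],.5),(630,595),interpolation=cv2.INTER_CUBIC)[:,:,::-1])
E
```

```text
t 22.2 pos [0.5473 0.1096 0.106 ] blockxy [0.0015 0.0019] Fblk [-0.76  0.29  0.01] Tblk [-0.08 -0.04  0.01] q [7.639e-01 6.454e-01 9.000e-04 4.000e-04]
pos [0.5473 0.1096 0.106 ] yaw -0.1678 t 22.2 -> shift [ 0.0006 -0.0008  0.011 ] turn 0.0002 F [-0.71  0.42  0.01]
bolt end proj [217.04484386 172.41720142] flange [216.09676178 158.94696725] hole [217.04943449 177.81819527]
```

View pics/c4.png

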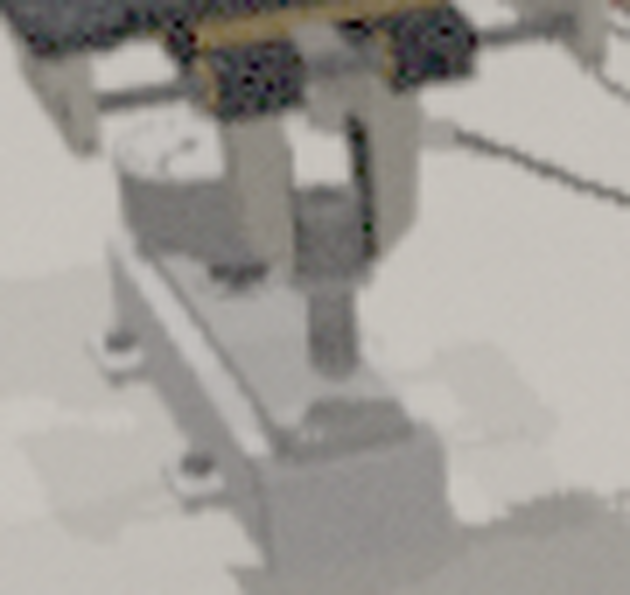

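The bolt hangs upright with its end at pixel (217.6,172.6), where predicted. Lowering it gently.

Call:
send_rows:
  targets: [-1,0.0005,-0.001,0.004,0,-1,0.0005,-0.001,0.008,0,-1,0.0005,-0.001,0.012,0,-1,0.0005,-0.001,0.013,0,-1,0.0005,-0.001,0.013,0]

```text
time_s: 22.75
position: [0.5453, 0.1105, 0.0914]
ee_rot: [0.764, 0.646, -0.0, -0.0]
wrist_force: [0.4, 0.9, -0.9]
opening: 0.0244
grasp_force: 40.0
```

Call:
send_rows:
  targets: [-1,0,0,0.001,0,-1,0,0,0.002,0,-1,0,0,0.003,0,-1,0,0,0.003,0]

```text
time_s: 23.15
position: [0.5459, 0.1107, 0.0888]
ee_rot: [0.764, 0.646, 0.0, 0.0]
wrist_force: [1.1, 0.4, -1.8]
opening: 0.0237
grasp_force: 40.0
```

```bash
python3 -c "
from h import *;s=st();go(s,.5467,.1103,.055,-.168)"
```

```text
t 23.15 pos [0.5459 0.1107 0.0888] blockxy [-0.0001  0.0027] Fblk [ 1.06  0.57 -1.81] Tblk [ 0.05 -0.25 -0.05] q [7.636e-01 6.456e-01 3.000e-04 2.000e-04]
pos [0.5459 0.1107 0.0888] yaw -0.1671 t 23.15 -> shift [-0.0002  0.0008  0.0338] turn 0.0009 F [ 1.14  0.39 -1.81]
```

Call:
send_rows:
  targets: [-1,0,0.001,0,0,-1,0,0.001,0.002,0,-1,0,0.001,0.004,0,-1,0,0.001,0.005,0,-1,0,0.001,0.005,0]

```text
time_s: 23.65
position: [0.5463, 0.1105, 0.0835]
ee_rot: [0.764, 0.646, -0.0, -0.0]
wrist_force: [0.6, 0.9, -0.7]
opening: 0.0239
grasp_force: 40.0
```

```bash
python3 -c "
from h import *;s=st()"
```

```text
t 23.65 pos [0.5463 0.1105 0.0835] blockxy [0.0004 0.0026] Fblk [ 0.42  1.   -0.67] Tblk [ 0.01 -0.   -0.02] q [ 7.636e-01  6.457e-01 -2.000e-04 -1.000e-04]
```

Call:
send_rows:
  targets: [-1,0,0,0.001,0,-1,0,0,0.002,0,-1,0,0,0.003,0,-1,0,0,0.003,0]

```text
time_s: 24.05
position: [0.5467, 0.1105, 0.0807]
ee_rot: [0.764, 0.646, 0.0, 0.0]
wrist_force: [0.6, 0.8, -0.6]
opening: 0.0238
grasp_force: 40.0
```

```bash
python3 -c "
from h import *;s=st()"
```

```text
t 24.05 pos [0.5467 0.1105 0.0807] blockxy [0.0007 0.0026] Fblk [ 0.5   0.92 -0.59] Tblk [ 0.1  -0.1  -0.04] q [7.636e-01 6.457e-01 1.000e-04 1.000e-04]
```

Call:
send_rows:
  targets: [-1,0,0.0005,0.001,0,-1,0,0.0005,0.002,0,-1,0,0.0005,0.003,0,-1,0,0.0005,0.004,0]

```text
time_s: 24.45
position: [0.5469, 0.1104, 0.0766]
ee_rot: [0.764, 0.646, -0.0, -0.0]
wrist_force: [-0.1, 1.1, -0.8]
opening: 0.0242
grasp_force: 40.0
```

```bash
python3 -c "
from h import *;s=st()"
```

```text
t 24.45 pos [0.5469 0.1104 0.0766] blockxy [0.001  0.0026] Fblk [-0.24  1.11 -0.83] Tblk [ 0.14  0.13 -0.02] q [ 7.636e-01  6.457e-01 -0.000e+00 -1.000e-04]
```

Call:
send_rows:
  targets: [-1,0,0,0.002,0,-1,0,0,0.004,0,-1,0,0,0.006,0,-1,0,0,0.008,0,-1,0,0,0.008,0]

```text
time_s: 24.95
position: [0.5469, 0.1104, 0.0684]
ee_rot: [0.764, 0.646, -0.0, -0.0]
wrist_force: [-0.9, 1.0, -2.2]
opening: 0.0238
grasp_force: 40.0
```

Call:
send_rows:
  targets: [-1,0,0,0.002,0,-1,0,0,0.004,0,-1,0,0,0.006,0,-1,0,0,0.008,0,-1,0,0,0.009,0]

```text
time_s: 25.45
position: [0.5469, 0.1104, 0.0595]
ee_rot: [0.764, 0.646, -0.0, -0.0]
wrist_force: [0.6, 2.1, 1.1]
opening: 0.0241
grasp_force: 40.0
```

```bash
python3 -c "
from h import *;s=st()"
```

```text
t 25.45 pos [0.5469 0.1104 0.0595] blockxy [0.001  0.0027] Fblk [0.25 2.19 1.09] Tblk [0.34 0.33 0.01] q [ 7.636e-01  6.457e-01 -0.000e+00 -1.000e-04]
```

Call:
send_rows:
  targets: [-1,0.0005,0,0.001,0,-1,0.0005,0,0.002,0,-1,0.0005,0,0.003,0,-1,0.0005,0,0.004,0,-1,0.0005,0,0.0045,0]

```text
time_s: 25.95
position: [0.5471, 0.1107, 0.0552]
ee_rot: [0.764, 0.646, -0.0, 0.0]
wrist_force: [-0.2, 0.6, 3.1]
opening: 0.0241
grasp_force: 40.0
```

```bash
python3 -c "
from h import *;s=st()"
```

```text
t 25.95 pos [0.5471 0.1107 0.0552] blockxy [0.0011 0.0029] Fblk [-0.33  0.58  3.07] Tblk [-0.11  0.35  0.02] q [ 7.637e-01  6.456e-01 -0.000e+00  1.000e-04]
```

Contact at the expected height. I'll press lightly to seat it, then release and retreat.

Call:
send_rows:
  targets: [-1,0,0,0.0005,0,-1,0,0,0.001,0,-1,0,0,0.001,0]

```text
time_s: 26.25
position: [0.5471, 0.1106, 0.055]
ee_rot: [0.764, 0.646, 0.0, -0.0]
wrist_force: [-3.9, -0.4, 10.6]
opening: 0.0241
grasp_force: 40.0
```

```bash
python3 -c "
from h import *;s=st()"
```

```text
t 26.25 pos [0.5471 0.1106 0.055 ] blockxy [0.0011 0.0029] Fblk [-3.77 -1.03 10.58] Tblk [-0.31  1.06 -0.06] q [ 7.638e-01  6.455e-01  2.000e-04 -2.000e-04]
```

Call:
send_rows:
  targets: [-1,0,0,-0.001,0,0.2,0,0,-0.001,0,0.2,0,0,-0.001,0,0.2,0,0,-0.001,0,0.2,0,0,-0.001,0]

```text
time_s: 26.75
position: [0.5472, 0.1107, 0.0552]
ee_rot: [0.764, 0.646, 0.0, 0.0]
wrist_force: [-0.2, -0.0, -0.0]
opening: 0.0518
grasp_force: 0.0
```

Call:
send_rows:
  targets: [0.2,0,0,0,0,0.2,0,0,-0.01,0,0.2,0,0,-0.04,0,0.2,0,0,-0.08,0,0.2,0,0,-0.12,0]

```text
time_s: 27.25
position: [0.5467, 0.1104, 0.177]
ee_rot: [0.764, 0.645, -0.0, 0.0]
wrist_force: [1.7, 1.3, -0.1]
opening: 0.0555
grasp_force: 0.0
```

Call:
send_rows:
  targets: [0.2,-0.05,0,0,0,0.2,-0.1,0,0,0,0.2,-0.15,0,0,0,0.2,-0.15,0,0,0]

```text
time_s: 27.65
position: [0.5206, -0.0451, 0.1768]
ee_rot: [0.767, 0.642, -0.0, 0.001]
wrist_force: [0.8, 0.0, 0.1]
opening: 0.055
grasp_force: 0.0
```

```bash
python3 - <<'E'
from station import *
from h import *
s=st()
f=grab_frame("scene");t=grab_frame("top")
P=cloud(t);print((P[200:220:1,164:186:1,2]*1000).round().astype(int))
Q=P[235:262,352:382].reshape(-1,3);Q=Q[(Q[:,2]>.085)&(Q[:,2]<.11)];print("drift top",Q.mean(0))
a=cv2.resize(bright(f["img"][130:205,170:260],.5),(480,400),interpolation=cv2.INTER_CUBIC)
b=cv2.resize(bright(f["img"][250:325,250:330],.6),(320,400),interpolation=cv2.INTER_CUBIC)
cv2.imwrite("pics/c5.png",np.hstack([a,b])[:,:,::-1])
E
```

```text
t 27.65 pos [ 0.5206 -0.0451  0.1768] blockxy [ 0.0011 -0.1551] Fblk [0.78 0.14 0.05] Tblk [-0.03  0.02 -0.03] q [ 7.671e-01  6.415e-01 -1.000e-04  1.400e-03]
[[612 611 613 610 611 611 609 610 610 610 609 609 609 608 608 608 606 609
  607 607 608 607]
 [611 611 611 612 611 612 611 611 610 608 611 609 610 611 609 610 609 608
  608 609 607 607]
 [612 612 613 613 611 611 611 611 612 612 611 609 610 609 608 610 609 609
  609 608 609 608]
 [613 611 614 613 612 613 612 612 612 612 611 610 611 610 609 611 611 610
  609 609 609 607]
 [613 613 613 612 613 613 613 611 612 611 610 612 611 612 611 611 609 611
  610 610 610 609]
 [614 615 614 613 613 613 613 614 613 613 613 612 611 610 611 613 611 611
  612 611 610 611]
 [615 614 613 614 614 613 615 613 614 614 613 613 613 612 612 611 611 611
  611 612 610 611]
 [616 616 616 616 614 616 615 614 614 614 612 613 614 613 612 612 612 612
  612 612 613 611]
 [616 617 616 616 615 615 615 614 615 615 614 614 614 613 614 613 613 612
  613 612 612 611]
 [616 616 616 616 616 616 615 616 616 615 615 613 614 614 614 614 613 613
  612 613 614 612]
 [617 616 6
[... 267 characters left out ...]

 [619 618 617 620 618 617 618 618 618 617 616 616 616 616 617 615 616 615
  616 616 614 616]
 [619 618 619 617 619 618 619 618 618 618 618 617 616 616 617 616 615 616
  616 615 615 616]
 [620 619 619 618 619 619 619 618 617 617 619 617 618 616 617 616 616 616
  615 616 615 615]
 [619 620 619 620 619 620 619 620 618 619 619 617 618 618 616 616 617 616
  616 616 616 616]
 [620 619 621 621 619 620 620 620 619 617 618 618 618 618 619 913 618 617
  617 616 615 614]
 [622 621 620 621 620 621 621 620 620 618 619 618 618 619 618 617 618 616
  616 616 616 616]
 [622 622 622 621 622 621 621 621 620 619 620 618 620 619 619 618 618 617
  617 617 617 617]]
drift top [ 0.4750832  -0.30129479  0.09299227]
```

View pics/c5.png

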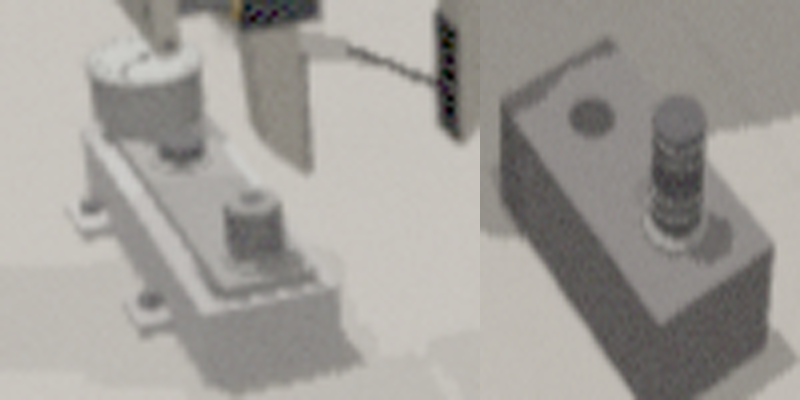

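The bolt sits flush on the strap at crop (253,225). The drift stands upright and seated in the stand at (677,170), with its top at 0.093 m as at the start. The arm is clear, so I'm handing in.

```bash
python3 -c "
from station import *;print(job_done())"
```

```text
the job is handed in; nothing more can be done
None
```

The job is handed in: the drift levered the holes into line and is back upright in the stand, and the thumb bolt is seated flush on the strap; highest push I read was about 12 N, time 27.7 s.

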